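# Third hand: hold the drawer front against the sprung fence

## Task

I am building a small collection drawer and need a third hand while I drive the screws. Pick up the drawer front (the wooden bar with the little brass knob), stand it upright on the bed of the screwing jig with the knob facing away from the fence and its end up against the wooden end stop, and press its back flat against the sprung fence until the fence's pointer stands between the two pins on the rail; keep it pressed there steadily and finish while still holding it so, without letting go. Never drive the fence to the end of its travel, touch the jig only through the bar, and leave the plain bar without a knob and the other things where they are.

Things in the scene. Friction and masses are not known exactly. Their poses are not given: they have to be found in the camera images.
- jig: Screwing jig, fixed: plywood base 220 mm wide, 12 mm thick; its top is the bed. Origin on the worktop under it; base spans x -85 to +115, y -110 to +110 mm. Jig x points from the open front to the fence, y to the left, to the end stop. A low rail at y -99 mm (16 mm over the bed) bears two dark pins, 4 mm thick, 12 mm high; the pointer must stand between them.
- end_stop (a point): Point on the inner face (looks to jig -y) of the dark wooden end stop, at bed height and level in x with the fence front at rest; axes as the jig's. The stop is rigid, 30 mm high over the bed and runs from 80 mm before this point to 35 mm behind it along jig x.
- fence (a joint): Travel of the sprung fence along jig +x, in m: 0 at rest, hard end at 0.032. Spring 0.8 N per mm from zero, no preload, so the force follows from the travel. The pointer stands between the two pins from 0.010 to 0.022 (about 8 to 18 N); middle 0.016.
- fence_face (a point): Point on the moving fence: on its cork-faced front (looks to jig -x), at bed height, at jig y 0 (70 mm from the stop's face); axes as the jig's. The front runs from y -79 to +64 mm, 0.5 to 25.5 mm over the bed; the fence is 20 mm thick, a spring block behind it is 28 mm high. The pointer is a small steel bar at the fence's right-hand (-y) end.
- drawer_front: Drawer front: wooden bar 18 (x) x 130 (y) x 54 (z) mm, about 0.12 kg, standing upright on the worktop with the brass knob towards the robot. Origin at the centre of its underside; +x points to its flat back (with a narrow groove), -x to the knob side, +y along the bar to the end that goes to the end stop.
- front_knob (a point): Tip of the brass knob, 12 mm thick, that sticks out 13 mm from the middle of the knob face, its axis 15 mm above the underside; the bar is free to be gripped across its 18 mm thickness above 22 mm, and the part above 26 mm stays clear of the fence.
- front_end (a point): Centre of the lower edge of the bar's +y end face, the end that goes against the end stop.
- front_back (a point): Centre of the lower edge of the bar's flat back face, which goes against the fence.
- back_rail: The plain bar, same size 18x130x54 mm but without a knob; origin at the centre of its underside. Not to be moved.
- vial: Bystander: squat glass vial with a stopper, 36 mm across, 55 mm high, near the chest. Not to be moved.
- card_tray: Bystander: small open white card tray with crystals, 40x44x18 mm, behind the bars near the chest. Not to be moved.
- screwdriver: Bystander: small screwdriver with a red handle, 138 mm long, 17 mm high, lying behind the jig. Not to be moved.
- specimen_box_a: Bystander: clear specimen box, 44x41x31 mm, at the left beside the microscope. Not to be moved.
- specimen_box_b: Bystander: clear specimen box, 32x29x35 mm, at the right. Not to be moved.
- petri_dish: Bystander: clear round dish with grains, 60 mm across, 13 mm high, at the right. Not to be moved.
- loupe: Bystander: folding loupe, 36x26x16 mm, at the left. Not to be moved.
- tape: Bystander: roll of tape, 98 mm across, 48 mm high, at the left behind. Not to be moved.

How it is judged:
By the outcome, as a careful person would: the job done as asked, in the order asked, and still so for the second after the job is handed in, while the arm keeps its last pose, push and grip.
It also fails if it takes over 45 s, if anything falls off the work surface, if the arm or the gripper's body presses on something with over 40 N, if the wrist force passes 120 N, or if a joint passes its speed limit or range.

## Robot

A 7-joint arm with a two-finger parallel gripper is mounted at the origin on a cart in front of the work surface, level with it; the furniture and walls round the work are solid. World frame = base frame: x ahead of the robot, y to its left, z up, the work surface at z = 0. Lengths are in m, angles in rad, forces in N, time in s.
With the tool pointing down it reaches from about 0.4 to 0.85 m from the base axis. Payload 10.4 kg.
Tool frame: the origin (TCP) lies on the centre line of the jaws, within the pads' length; the fingertips stand 11 mm ahead of it and the grasp point (between the pads) lies 8 mm behind it (tip_reach is the distance from the TCP to the fingertips, in m); z points along the fingers, y is the line along which they close (so a half turn about z gives the same grasp; the last joint's range is limited). The gripper opens to 85 mm and grips with 20 to 120 N. Pads are 22 mm wide; open, the fingers measure 114 mm over their backs; the gripper's body (76 mm by 85 mm) begins 54 mm behind the grasp point. The pads swing forward as they close: fully open they stand 13 mm farther back than shut.
Start: joints at [1.284, 0.332, -0.065, 1.46, 0.022, 1.35, -0.088], TCP at [0.163, -0.603, 0.217] pointing down, gripper open.
Joint ranges: [-2.6, 2.6], [-0.5, 2.12], [-1.47, 1.34], [0.16, 2.42], [-1.27, 4.41], [0.06, 2.06], [-2.6, 2.6]. Speed limits (rad/s): [2.22, 2.22, 2.79, 2.79, 3.14, 3.14, 3.14].

## Interface

Orientations are given as a unit quaternion [x, y, z, w].
In Python, from workcell import get_obs, camera, hand_in, tip_reach gives the robot as it stands. The module is installed in compiled form; this text tells all that it offers.
- The arm moves only by the tool move_arm, never from a script. Its argument "plan" is a list of rows, each an object with "delta_pos": the shift along the tool's x, y, z in shares of 0.75 m (1.0 is 0.75 m), a list of three; "turn": the turn, a rotation vector about the tool's x, y, z in shares of 90 degrees (1.0 is 90 degrees), a list of three; "fingers": the closure, from 0 (fully open) to 1 (shut). A call has 1 to 12 rows; each row is the pose to reach, as a shift and turn from the pose commanded when the call began, along the tool's axes at that moment; what a row does not reach only later rows make up. A row lasts 1/8 s, in which the tool goes at most 62.5 mm and 10.7 degrees, less where a joint would pass 70% of its speed; a pose out of reach is approached as far as the arm can. No shift or turn number may pass 1 either way. A call with a gripper value outside its range is refused whole. The fingers move at their own pace and stop on an object; "force" is the grip in N (left out, the last holds). Time passes only in rows, so rows that repeat a pose let the fingers close. It gives the time, the measured TCP pose, the force, the opening and the grip force at its end, in the units of the state.
- get_obs(): the state, without advancing time (a new reading comes with each control period).
- camera(name): name is "scene" or "top" or "wrist"; returns a dict with "color" (384x512x3 uint8, red, green, blue), "range_z" (384x512 float32, m along the optical axis (not along the pixel's ray), 0 where there is no reading), "fx", "fy", "cx", "cy" (pixels), "k1" (the pictures are not rectified: a ray, as slopes to the right and down, at radius r is drawn at 1 + k1 r^2 times it, then the intrinsics apply), "R" (3x3) and "t" (3): a world point X has camera coordinates R X + t; the wrist camera has in their place "tool_from_camera" (4x4, takes a point from camera to tool coordinates, whose origin is the TCP and whose axes are the flange's). Camera axes: x right, y down, z forward; pixel columns grow to the right and rows downward; lengths in m; the calibration is good to about 2 mm. A picture is of the moment at which its call begins: read the wrist's pose just before it.
- hand_in(): hands the job in; it is judged then, once.
The state is a dict: "clock": time; "joint_pos": joint angles; "joint_velocities": joint speeds; "tau": joint torques, N m; "position": TCP position; "ee_rot": TCP orientation; "ft_force": force on the tool from outside, world axes, zero at the start; "torque": the same for the moment, N m; "grip_width": opening from 0.0 (shut) to 1.0 (fully open); "grasp_force": force on a finger pad.
Only numpy, scipy, OpenCV 4.12 (cv2) and the standard library are available. Lean on these libraries where they do the work, as an engineer would, in place of code of your own. Each camera call takes 0.05 s, during which the arm holds its last target. There are 200 camera calls.

## Working session

There is one attempt and no reset: what is moved stays moved. The work goes in short steps, Python scripts to look and compute and a tool call to move; the robot and the scene stay as the last step left them, time stands still between calls to the robot, and variables do not carry over. Pictures are saved under pics/ and viewed, at most 10 in all, crops included, and the job is handed in when it is done.

Besides the shell and the picture viewer there is one more tool, called after "Call:" in YAML: its name, and indented under it one key for each argument. move_arm: Moves the arm, as the interface text tells. Its arguments: {"type":"object","properties":{"plan":{"type":"array","items":{"type":"object","properties":{"delta_pos":{"type":"array","items":{"type":"number"}},"turn":{"type":"array","items":{"type":"number"}},"fingers":{"type":"number"}}}},"force":{"type":"number"}},"required":["plan"]}

```bash
mkdir -p pics; ls; cat > h.py <<'E'
import numpy as np, cv2, pickle
from workcell import get_obs, camera, hand_in, tip_reach
from scipy.spatial.transform import Rotation as Rt
def snap(n,f):
    o=get_obs(); c=camera(n)
    if n=="wrist":
        T=np.eye(4);T[:3,:3]=Rt.from_quat(o["ee_rot"]).as_matrix();T[:3,3]=o["position"]
        W=T@np.array(c["tool_from_camera"]); c["R"]=W[:3,:3].T; c["t"]=-c["R"]@W[:3,3]
    pickle.dump(dict(c),open(f+".pkl","wb")); cv2.imwrite("pics/"+f+".png",c["color"][...,::-1]); return c
def load(f): return pickle.load(open(f+".pkl","rb"))
def ray(c,u,v):
    K=np.array([[c["fx"],0,c["cx"]],[0,c["fy"],c["cy"]],[0,0,1.]])
    p=cv2.undistortPoints(np.array([[[u,v]]],float),K,np.array([c["k1"],0,0,0.]))[0,0]
    R=np.array(c["R"]); return -R.T@np.array(c["t"]), R.T@np.array([p[0],p[1],1.])
def onz(c,u,v,z):
    o,d=ray(c,u,v); return o+d*(z-o[2])/d[2]
def dep(c,u,v):
    o,d=ray(c,u,v); return o+d*float(c["range_z"][int(round(v)),int(round(u))])
def tri(c1,p1,c2,p2):
    A=np.zeros((3,3));b=np.zeros(3);L=[ray(c1,*p1),ray(c2,*p2)]
    for o,d in L:
        d=d/np.linalg.norm(d);P=np.eye(3)-np.outer(d,d);A+=P;b+=P@o
    x=np.linalg.solve(A,b);g=[np.linalg.norm((np.eye(3)-np.outer(d,d)/(d@d))@(x-o)) for o,d in L]
    return x,g
E
python3 - <<'E'
from h import *
a=snap("scene","s0");b=snap("top","t0")
o=get_obs();print({k:np.round(v,3) for k,v in o.items()},tip_reach)
for c in(a,b):print(c["fx"],c["k1"],np.round(-c["R"].T@c["t"],3))
im=cv2.imread("pics/t0.png");cv2.imwrite("pics/t0b.png",cv2.resize(im,(800,600),interpolation=cv2.INTER_CUBIC))
im=cv2.imread("pics/s0.png");cv2.imwrite("pics/s0b.png",cv2.resize(im,(800,600),interpolation=cv2.INTER_CUBIC))
E
```

```text
pics
{'clock': np.float64(0.1), 'joint_pos': array([ 1.284,  0.333, -0.065,  1.461,  0.022,  1.35 , -0.088]), 'joint_velocities': array([ 0.   , -0.003,  0.001, -0.002, -0.002,  0.001, -0.   ]), 'tau': array([ 1.0000e-03, -6.2675e+01,  4.9000e-02, -3.9243e+01,  1.6000e-02,
        7.0000e-03,  0.0000e+00]), 'position': array([ 0.163, -0.603,  0.216]), 'ee_rot': array([ 0.991,  0.132, -0.   , -0.001]), 'ft_force': array([-0.261, -0.573,  0.06 ]), 'torque': array([-0.036,  0.039, -0.027]), 'grasp_force': np.float64(0.0), 'grip_width': np.float64(1.002)} 0.011
408.10271623739237 0.0506704808719014 [ 0.097 -0.94   0.827]
364.6378776438871 -0.09307716881265692 [ 0.447 -0.046  1.178]
```

View pics/t0b.png

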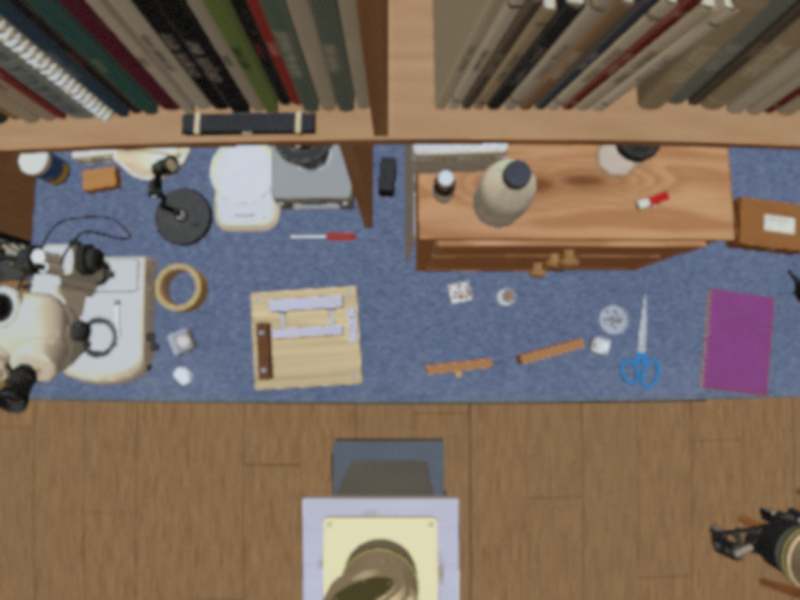

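View pics/s0b.png

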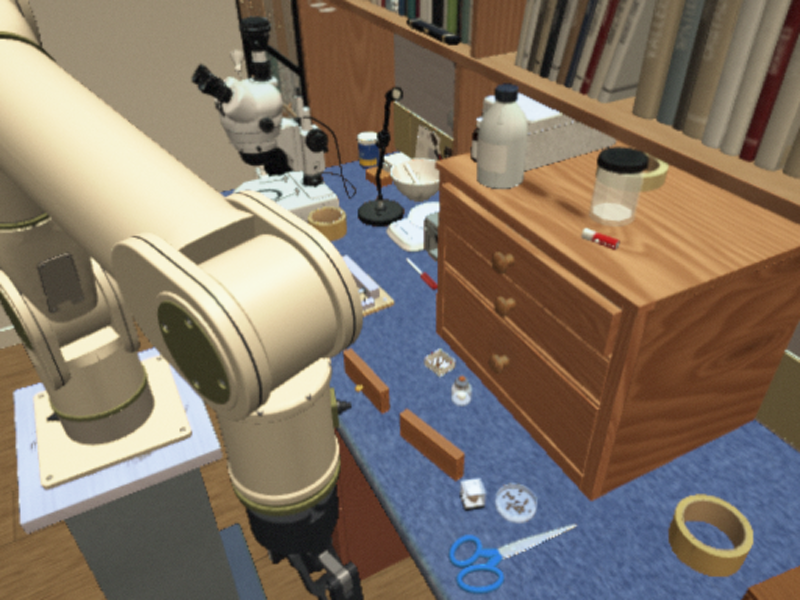

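The top view (in 800x600 pixels) shows the knobbed bar at (459,366) with its knob at (459,374), and the plain bar at (551,351). The jig is at (305,337): stop on the left at (264,350), fence front at about (308,336), pointer at (352,325). I'll get coarse positions from these.

```bash
python3 - <<'E'
from h import *
c=load("t0");s=1/1.5625
for n,u,v in [("bar L top",427,368),("bar R top",491,363),("knob",459,374),("plain",551,351),("jigFL",256,388),("jigFR",361,382),("jigBR",357,288),("jigBL",251,294),("stop",264,350),("fence",308,331),("rail",352,325),("vial",507,297),("chest",560,260),("bench edge",400,402)]:
    print(n,np.round(dep(c,u*s,v*s),3))
im=cv2.imread("pics/t0.png")
cv2.imwrite("pics/t0c.png",cv2.resize(im[175:260,150:330],(800,378),interpolation=cv2.INTER_CUBIC))
E
```

```text
bar L top [ 0.417 -0.095  0.054]
bar R top [ 0.426 -0.221  0.054]
knob [ 0.404 -0.161  0.024]
plain [ 0.449 -0.342  0.05 ]
jigFL [0.375 0.254 0.011]
jigFR [0.388 0.038 0.014]
jigBR [0.581 0.047 0.005]
jigBL [0.569 0.267 0.013]
stop [0.453 0.23  0.044]
fence [0.491 0.143 0.036]
rail [0.503 0.054 0.041]
vial [ 0.557 -0.257  0.041]
chest [ 0.588 -0.291  0.312]
bench edge [ 0.346 -0.041 -0.006]
```

View pics/t0c.png

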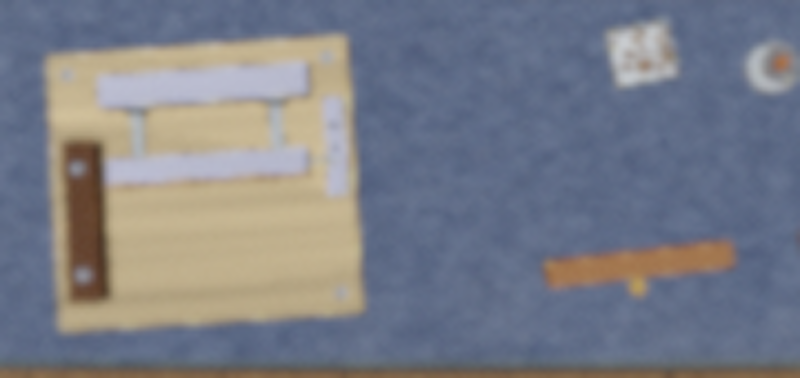

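The bar and jig have nearly the same yaw, about 0.06–0.07 rad. Next I move above the bar with the jaws across it and look with the wrist camera.

Units first: shifts go in shares of 0.75 m and turns go in shares of 90 degrees. So 0.364 m / 0.75 = 0.4853, -0.36 m / 0.75 = -0.48, -1.37 rad / 1.5708 = -0.8722.

Call:
move_arm:
  plan:
    - {"delta_pos": [0.4853,-0.48,-0.0667],"turn": [0,0,-0.8722],"fingers": 0}
    - {"delta_pos": [0.4853,-0.48,-0.0667],"turn": [0,0,-0.8722],"fingers": 0}
    - {"delta_pos": [0.4853,-0.48,-0.0667],"turn": [0,0,-0.8722],"fingers": 0}
    - {"delta_pos": [0.4853,-0.48,-0.0667],"turn": [0,0,-0.8722],"fingers": 0}
    - {"delta_pos": [0.4853,-0.48,-0.0667],"turn": [0,0,-0.8722],"fingers": 0}
    - {"delta_pos": [0.4853,-0.48,-0.0667],"turn": [0,0,-0.8722],"fingers": 0}
    - {"delta_pos": [0.4853,-0.48,-0.0667],"turn": [0,0,-0.8722],"fingers": 0}
    - {"delta_pos": [0.4853,-0.48,-0.0667],"turn": [0,0,-0.8722],"fingers": 0}
    - {"delta_pos": [0.4853,-0.48,-0.0667],"turn": [0,0,-0.8722],"fingers": 0}
    - {"delta_pos": [0.4853,-0.48,-0.0667],"turn": [0,0,-0.8722],"fingers": 0}
    - {"delta_pos": [0.4853,-0.48,-0.0667],"turn": [0,0,-0.8722],"fingers": 0}
    - {"delta_pos": [0.4853,-0.48,-0.0667],"turn": [0,0,-0.8722],"fingers": 0}

```text
clock: 1.6
position: [0.4198, -0.1623, 0.2668]
ee_rot: [0.686, 0.728, -0.0, -0.0]
ft_force: [-0.3, -0.4, 0.0]
grip_width: 0.999
grasp_force: 0.0
```

```bash
python3 - <<'E'
from h import *
c=snap("wrist","w1");o=get_obs();print(o["clock"],o["position"],o["ee_rot"],o["joint_pos"],o["ft_force"])
print(np.round(c["tool_from_camera"],3),-c["R"].T@c["t"])
im=cv2.imread("pics/w1.png");cv2.imwrite("pics/w1b.png",cv2.resize(im,(800,600)))
E
```

```text
1.65 [ 0.41997095 -0.16206299  0.26691813] [ 6.85346045e-01  7.28217532e-01 -5.94643608e-05 -1.42311886e-04] [ 0.87020955 -0.05835017 -0.570879    1.78924414 -0.03199197  1.40185509
  0.36613407] [0.17306429 0.39132043 0.57945261]
[[-0.001 -0.954 -0.301  0.076]
 [ 1.    -0.001 -0.001 -0.   ]
 [ 0.    -0.301  0.954 -0.156]
 [ 0.     0.     0.     1.   ]] [ 0.41512818 -0.08638753  0.42312987]
```

View pics/w1b.png

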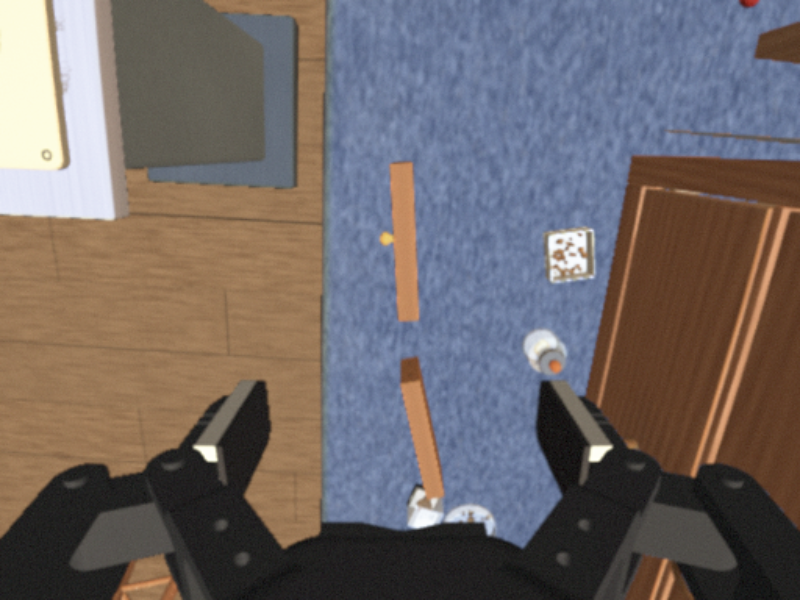

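Knobbed bar: its upper end spans (390–413,163) and its lower end (397–419,321). The knob is at (386,239) on the robot side, and the plain bar lies below, from (410,360) to (432,495). I'll fit the top face by depth, and triangulate the end corners between the top and wrist views as a check.

```bash
cat >> h.py <<'E'
def cloud(c):
    h,w=c["range_z"].shape;K=np.array([[c["fx"],0,c["cx"]],[0,c["fy"],c["cy"]],[0,0,1.]])
    vu=np.mgrid[:h,:w];uv=np.stack([vu[1].ravel(),vu[0].ravel()],1).astype(float)[:,None]
    p=cv2.undistortPoints(uv,K,np.array([c["k1"],0,0,0.]))[:,0];z=c["range_z"].ravel()
    X=np.c_[p*z[:,None],z]; return ((X-c["t"])@c["R"]).reshape(h,w,3)
def rect(P):
    r=cv2.minAreaRect(P[:,:2].astype(np.float32)*1000);return r
E
python3 - <<'E'
from h import *
w=load("w1");t=load("t0");k=1/1.5625
for c in (w,t):
    X=cloud(c);m=(X[...,0]>.38)&(X[...,0]<.46)&(X[...,1]<-.08)&(X[...,1]>-.24)&(X[...,2]>.046)&(X[...,2]<.065)
    P=X[m];print(len(P),rect(P),np.median(P[:,2]))
    print("axis",np.polyfit(P[:,1],P[:,0],1),P.mean(0))
s=180/800
def tc(u,v):return (150+(u+.5)*s-.5,175+(v+.5)*s-.5)
# far/near ends of top face: wrist / top crop
for a,b in [((401.5,163),(544,275)),((408,321),(735,253))]:
    print(tri(w,(a[0]*k,a[1]*k),t,tc(*b)), onz(w,a[0]*k,a[1]*k,.054),onz(t,*tc(*b),.054))
for a in[(390,163),(413,162),(397,321),(419,320)]:print(onz(w,a[0]*k,a[1]*k,.054))
E
```

```text
1448 ((420.5068664550781, -159.03677368164062), (18.015247344970703, 129.8118438720703), 6.08528995513916) 0.053707297706687904
axis [-0.10531293  0.40378358] [ 0.42019296 -0.15581543  0.05367846]
254 ((420.6988525390625, -158.04122924804688), (18.319429397583008, 129.70809936523438), 6.171791076660156) 0.05425067228395214
axis [-0.10241303  0.40459901] [ 0.42079571 -0.15815079  0.05423732]
(array([ 0.41360702, -0.09438587,  0.00856332]), [np.float64(0.0018139623350431316), np.float64(0.001813962335043142)]) [ 0.41461313 -0.09488949  0.054     ] [ 0.41398644 -0.09102329  0.054     ]
(array([ 0.42801616, -0.22315037,  0.05542035]), [np.float64(0.000411095458491141), np.float64(0.00041109545849104005)]) [ 0.42766536 -0.22378045  0.054     ] [ 0.42839315 -0.2232772   0.054     ]
[ 0.40578526 -0.0954064   0.054     ]
[ 0.42339182 -0.09362378  0.054     ]
[ 0.41833141 -0.22433309  0.054     ]
[ 0.43693668 -0.22232533  0.054     ]
```

The depth fit puts the bar centre at (0.4206, -0.1585), yaw 0.107 rad, top at 54 mm. I'll look at the jig closely before grasping.

To row units: 0.29 m / 0.75 = 0.3867, 0.058 m / 0.75 = 0.0773, -0.045 rad / 1.5708 = -0.0286.

Call:
move_arm:
  plan:
    - {"delta_pos": [0.3867,0.0773,0],"turn": [0,0,-0.0286],"fingers": 0}
    - {"delta_pos": [0.3867,0.0773,0],"turn": [0,0,-0.0286],"fingers": 0}
    - {"delta_pos": [0.3867,0.0773,0],"turn": [0,0,-0.0286],"fingers": 0}
    - {"delta_pos": [0.3867,0.0773,0],"turn": [0,0,-0.0286],"fingers": 0}
    - {"delta_pos": [0.3867,0.0773,0],"turn": [0,0,-0.0286],"fingers": 0}
    - {"delta_pos": [0.3867,0.0773,0],"turn": [0,0,-0.0286],"fingers": 0}
    - {"delta_pos": [0.3867,0.0773,0],"turn": [0,0,-0.0286],"fingers": 0}

```text
clock: 2.52
position: [0.4603, 0.1311, 0.2669]
ee_rot: [0.668, 0.744, -0.0, -0.0]
ft_force: [-0.2, -0.4, -0.0]
grip_width: 1.002
grasp_force: 0.0
```

```bash
python3 - <<'E'
from h import *
c=snap("wrist","w2");o=get_obs();print(o["clock"],o["position"],o["ee_rot"],o["joint_pos"])
im=cv2.imread("pics/w2.png");cv2.imwrite("pics/w2b.png",cv2.resize(im,(800,600)))
X=cloud(c)
t=load("t0")
for X in (X,cloud(t)):
  for n,lo,hi,yl,yh,xl,xh in [("stop",.038,.048,.19,.28,.38,.56),("fence",.034,.0395,.06,.205,.46,.525),("block",.036,.046,.06,.21,.53,.60),("pins+rail",.024,.034,.02,.075,.44,.58),("bed",.008,.016,.0,.3,.3,.7)]:
    m=(X[...,2]>lo)&(X[...,2]<hi)&(X[...,1]>yl)&(X[...,1]<yh)&(X[...,0]>xl)&(X[...,0]<xh);P=X[m]
    print(n,len(P),np.round(np.array(cv2.boxPoints(rect(P))),1).tolist(),round(rect(P)[2],2),np.median(P[:,2])) if len(P)>5 else print(n,len(P))
E
```

```text
2.575 [0.46033982 0.13061591 0.26688252] [ 6.68721597e-01  7.43512822e-01 -3.27664944e-04  3.51523532e-05] [ 0.56681722  0.04072985 -0.94593053  1.71404736  0.03385214  1.40436024
 -0.27852828]
stop 2506 [[392.5, 195.10000610351562], [555.9000244140625, 189.5], [557.9000244140625, 246.1999969482422], [394.3999938964844, 251.8000030517578]] 88.03 0.04107380211213642
fence 1522 [[475.6000061035156, 204.60000610351562], [484.3999938964844, 60.400001525878906], [504.5, 61.70000076293945], [495.70001220703125, 205.8000030517578]] 3.5 0.03718484185311347
block 1894 [[531.5999755859375, 209.60000610351562], [539.5, 72.0999984741211], [564.0, 73.5], [556.0999755859375, 211.0]] 3.27 0.03965169029745329
pins+rail 450 [[468.8999938964844, 72.0999984741211], [470.29998779296875, 45.099998474121094], [541.2999877929688, 48.900001525878906], [539.9000244140625, 75.9000015258789]] 3.06 0.027941560716886308
bed 16266 [[373.1000061035156, 258.79998779296875], [383.3999938964844, 35.79999923706055], [699.7000122070312, 50.29999923706055], [689.4000244140625, 273.29998779296875]] 2.63 0.011707271369384
[... 195 characters left out ...]
3999938964844, 203.39999389648438], [484.0, 67.0999984741211], [523.4000244140625, 69.30000305175781], [515.7999877929688, 205.60000610351562]] 3.19 0.03718619188948725
block 323 [[530.7999877929688, 209.1999969482422], [538.7999877929688, 73.19999694824219], [564.5, 74.69999694824219], [556.4000244140625, 210.6999969482422]] 3.4 0.04013746711877649
pins+rail 103 [[470.0, 73.9000015258789], [471.70001220703125, 46.0], [561.5, 51.70000076293945], [559.7999877929688, 79.5]] 3.59 0.028427971916461837
bed 2873 [[366.3999938964844, 286.3999938964844], [378.1000061035156, 36.70000076293945], [698.2999877929688, 51.599998474121094], [686.7000122070312, 301.29998779296875]] 2.68 0.012126999881923691
```

View pics/w2b.png

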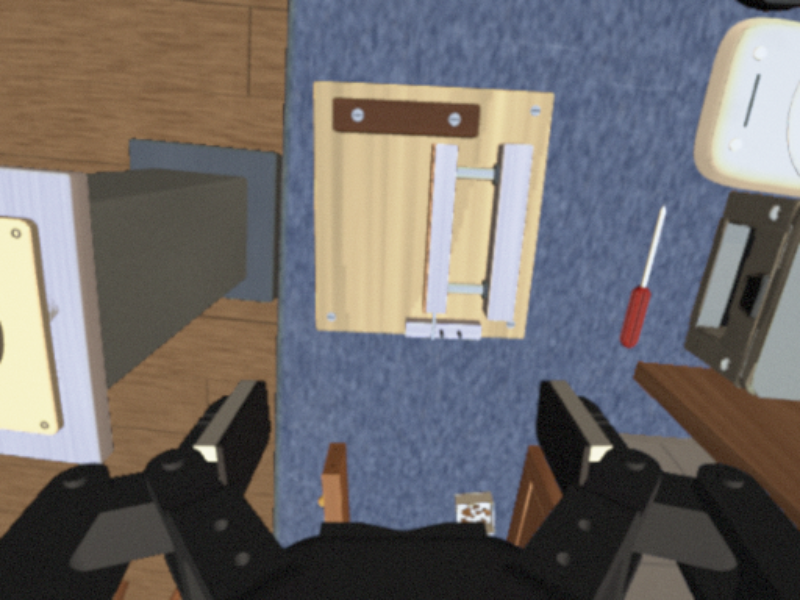

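The jig is seen clearly. The stop's inner top edge runs from (333,132) to (479,137), and the fence front from (435,144) to (427,312). The pointer is at (433,325), left of the pins at (443,332) and (460,334).

```bash
python3 - <<'E'
from h import *
w=load("w2");t=load("t0");k=1/1.5625;s=180/800
def tc(u,v):return (150+(u+.5)*s-.5,175+(v+.5)*s-.5)
print("stop edge",[np.round(onz(w,u*k,v*k,.042),4) for u,v in[(333,132),(479,137)]])
print("stop tri",tri(w,(479*k,137*k),t,tc(102,143)),tri(w,(333*k,132*k),t,tc(107,297)))
print("fence",[np.round(onz(w,u*k,v*k,.0375),4) for u,v in[(433,144),(427,312)]], tri(w,(427*k,312*k),t,tc(308,172)))
for n,c in(("w",w),("t",t)):
  X=cloud(c);m=(X[...,2]>.0385)&(X[...,2]<.046)&(X[...,1]>.19)&(X[...,1]<.26)&(X[...,0]>.38)&(X[...,0]<.52);P=X[m];print(len(P),np.round(cv2.boxPoints(rect(P)),1).tolist(),rect(P))
print("pins", [np.round(onz(w,u*k,v*k,.04),4) for u,v in[(443,332),(460,334)]],"ptr",onz(w,433*k,325*k,.035))
E
```

```text
stop edge [array([0.3962, 0.2156, 0.042 ]), array([0.5102, 0.224 , 0.042 ])]
stop tri (array([0.50953676, 0.22329309, 0.03234168]), [np.float64(0.0024025644842489767), np.float64(0.0024025644842492915)]) (array([0.39765621, 0.21503874, 0.04403384]), [np.float64(0.001232368681087406), np.float64(0.0012323686810874032)])
fence [array([0.4753, 0.2149, 0.0375]), array([0.4876, 0.074 , 0.0375])] (array([0.48688177, 0.07408848, 0.03797906]), [np.float64(0.0006662964431283434), np.float64(0.0006662964431283022)])
2007 [[392.79998779296875, 241.60000610351562], [396.20001220703125, 186.5], [511.6000061035156, 193.60000610351562], [508.20001220703125, 248.6999969482422]] ((452.1890563964844, 217.59945678710938), (115.69355010986328, 55.16570281982422), 3.5346829891204834)
288 [[393.20001220703125, 244.5], [396.70001220703125, 187.5], [511.5, 194.5], [508.0, 251.5]] ((452.3630676269531, 219.50534057617188), (115.0277099609375, 57.13899612426758), 3.5165162086486816)
pins [array([0.5038, 0.0576, 0.04  ]), array([0.5191, 0.0573, 0.04  ])] ptr [0.49467067 0.06143998 0.035     ]
```

```bash
python3 - <<'E'
from h import *
for f in("w2","t0"):
  c=load(f);X=cloud(c);b=c["color"].astype(int)
  base=(X[...,0]>.38)&(X[...,0]<.525)
  m=base&(X[...,2]>.037)&(X[...,2]<.048)&(b.max(-1)<130)&(b[...,0]>b[...,2]+20)&(X[...,1]>.15)&(X[...,1]<.28)
  n=base&(X[...,2]>.034)&(X[...,2]<.0395)&(b.min(-1)>130)&(X[...,1]>.066)&(X[...,1]<.25)&(X[...,0]>.46)
  for q,mm in(("stop",m),("fence",n)):
    mm=cv2.morphologyEx(mm.astype(np.uint8),cv2.MORPH_OPEN,np.ones((3,3)))>0
    P=X[mm];print(f,q,len(P),np.round(cv2.boxPoints(rect(P)),1).tolist(),np.round(rect(P)[1],1),rect(P)[2],np.median(P[:,2]))
    if q=="fence":
        i=(P[:,1]>.08)&(P[:,1]<.205);print(" slope",np.polyfit(P[i,1],P[i,0],1),P[i].mean(0))
E
```

```text
w2 stop 1807 [[394.1000061035156, 241.0], [395.5, 217.1999969482422], [508.5, 224.10000610351562], [507.1000061035156, 248.0]] [113.2  23.9] 3.5178372859954834 0.041353891103953135
w2 fence 1531 [[476.0, 216.0], [484.70001220703125, 73.4000015258789], [503.70001220703125, 74.5], [495.0, 217.1999969482422]] [ 19.  142.9] 3.4957141876220703 0.037169819497878724
 slope [-0.06059666  0.49867395] [0.48987646 0.14518108 0.03717779]
t0 stop 186 [[398.8999938964844, 240.3000030517578], [400.1000061035156, 219.10000610351562], [507.3999938964844, 225.10000610351562], [506.20001220703125, 246.39999389648438]] [107.5  21.3] 3.239508867263794 0.04186837145428675
t0 fence 106 [[477.6000061035156, 207.0], [479.3999938964844, 76.5999984741211], [498.29998779296875, 76.9000015258789], [496.3999938964844, 207.1999969482422]] [ 18.9 130.4] 0.8174824118614197 0.03745309846300442
 slope [-0.06397782  0.4962939 ] [0.48713861 0.14310097 0.03735552]
```

Jig yaw is 0.061 rad. The fence front passes (0.479, 0.152) and the stop face passes (0.476, 0.222). Next I go back over the bar and descend.

To row units: -0.283 m / 0.75 = -0.3773, 0.225 m / 0.75 = 0.3.

Call:
move_arm:
  plan:
    - {"delta_pos": [-0.3773,-0.0933,0],"turn": [0,0,0],"fingers": 0}
    - {"delta_pos": [-0.3773,-0.0933,0],"turn": [0,0,0],"fingers": 0}
    - {"delta_pos": [-0.3773,-0.0933,0],"turn": [0,0,0],"fingers": 0}
    - {"delta_pos": [-0.3773,-0.0933,0],"turn": [0,0,0],"fingers": 0}
    - {"delta_pos": [-0.3773,-0.0933,0],"turn": [0,0,0],"fingers": 0}
    - {"delta_pos": [-0.3773,-0.0933,0],"turn": [0,0,0],"fingers": 0}
    - {"delta_pos": [-0.3773,-0.0933,0.0667],"turn": [0,0,0],"fingers": 0}
    - {"delta_pos": [-0.3773,-0.0933,0.1333],"turn": [0,0,0],"fingers": 0}
    - {"delta_pos": [-0.3773,-0.0933,0.2],"turn": [0,0,0],"fingers": 0}
    - {"delta_pos": [-0.3773,-0.0933,0.2533],"turn": [0,0,0],"fingers": 0}
    - {"delta_pos": [-0.3773,-0.0933,0.2867],"turn": [0,0,0],"fingers": 0}
    - {"delta_pos": [-0.3773,-0.0933,0.3],"turn": [0,0,0],"fingers": 0}

```text
clock: 4.08
position: [0.4202, -0.1564, 0.0411]
ee_rot: [0.668, 0.744, -0.0, -0.001]
ft_force: [-0.6, 0.5, 0.2]
grip_width: 0.998
grasp_force: 0.0
```

Call:
move_arm:
  plan:
    - {"delta_pos": [0,0,0],"turn": [0,0,0],"fingers": 0.6}
    - {"delta_pos": [0,0,0],"turn": [0,0,0],"fingers": 1}
    - {"delta_pos": [0,0,0],"turn": [0,0,0],"fingers": 1}
    - {"delta_pos": [0,0,0],"turn": [0,0,0],"fingers": 1}
    - {"delta_pos": [0,0,0],"turn": [0,0,0],"fingers": 1}
    - {"delta_pos": [0,0,0],"turn": [0,0,0],"fingers": 1}
    - {"delta_pos": [0,0,0],"turn": [0,0,0],"fingers": 1}
    - {"delta_pos": [0,0,0],"turn": [0,0,0],"fingers": 1}
  force: 80

```text
clock: 5.08
position: [0.4211, -0.1568, 0.0421]
ee_rot: [0.668, 0.744, -0.0, 0.0]
ft_force: [-0.7, -0.7, -0.1]
grip_width: -0.001
grasp_force: 0.0
```

The jaws shut fully with no grip force, so nothing is held. I need to look.

```bash
python3 - <<'E'
from h import *
c=snap("wrist","w3");s=snap("scene","s3");o=get_obs();print(o["position"],o["ft_force"],o["grip_width"])
a=cv2.resize(cv2.imread("pics/w3.png"),(400,300));
b=cv2.resize(cv2.imread("pics/s3.png")[190:310,180:340],(400,300),interpolation=cv2.INTER_CUBIC);cv2.imwrite("pics/a3.png",np.hstack([a,b]))
for n in("top",):
  X=cloud(snap(n,"t3"));m=(X[...,0]>.36)&(X[...,0]<.48)&(X[...,1]<-.05)&(X[...,1]>-.25)&(X[...,2]>.03)&(X[...,2]<.065);print(m.sum(),rect(X[m]))
E
```

```text
[ 0.42107376 -0.15676329  0.04208837] [-0.00957519 -0.12096597 -0.08598652] 0.002226782948829801
74 ((415.59808349609375, -111.10530090332031), (18.075042724609375, 34.78704833984375), 3.4275057315826416)
```

View pics/a3.png

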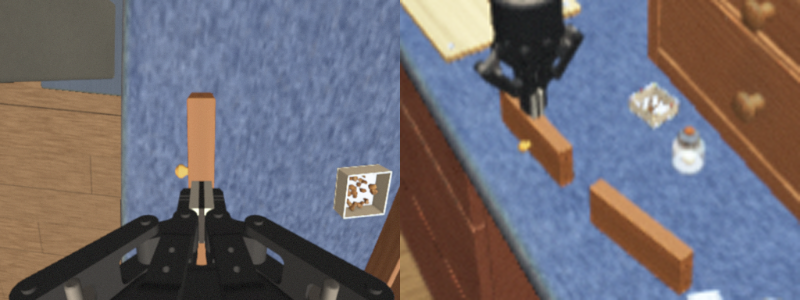

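The shut fingertips stand above the bar at (203,185) without touching it. I'll measure their height relative to the bar top by depth.

```bash
python3 - <<'E'
from h import *
c=load("w3");T=np.array(c["tool_from_camera"]);k=512/400
X=cloud(c);C=(X@np.array(c["R"]).T+c["t"]);L=C@T[:3,:3].T+T[:3,3]
for u in(203,):
  for v in(110,140,170,178,184,190,200,210,220,235):
    i,j=int(v*k),int(u*k);print(u,v,np.round(X[i,j],3),np.round(L[i,j],3))
for u,v in((194,190),(210,190),(194,205),(212,205)):
    i,j=int(v*k),int(u*k);print(u,v,np.round(X[i,j],3),np.round(L[i,j],3))
X1=cloud(load("w1"));print(X1[int(240*.64),int(405*.64)], X1[int(240*.64),int(460*.64)])
s=load("s3");d=lambda u,v:np.round(dep(s,180+u*.4,190+v*.4),3)
print("scene tip",d(137,108),d(137,100),"bar top",d(152,125),d(165,140),"table",d(200,60))
E
```

```text
203 110 [ 0.415 -0.101  0.054] [ 0.056  0.    -0.011]
203 140 [ 0.418 -0.121  0.054] [ 0.036  0.    -0.012]
203 170 [ 0.42  -0.141  0.055] [ 0.016  0.    -0.013]
203 178 [ 0.42  -0.147  0.054] [ 0.01   0.    -0.012]
203 184 [ 0.42  -0.146  0.065] [ 0.01   0.    -0.023]
203 190 [ 0.42  -0.146  0.073] [ 0.01   0.    -0.031]
203 200 [ 0.42  -0.146  0.086] [ 0.011  0.    -0.043]
203 210 [ 0.42  -0.147  0.094] [ 0.01   0.    -0.052]
203 220 [ 0.421 -0.153  0.094] [ 0.004  0.    -0.052]
203 235 [ 0.422 -0.162  0.094] [-0.006  0.    -0.052]
194 190 [ 0.415 -0.147  0.072] [ 0.01  -0.005 -0.03 ]
210 190 [ 0.413 -0.081  0.198] [ 0.076 -0.    -0.156]
194 205 [ 0.416 -0.146  0.091] [ 0.011 -0.004 -0.049]
212 205 [ 0.425 -0.145  0.091] [ 0.011  0.005 -0.049]
[ 0.42063656 -0.15399901  0.05283105] [ 4.71860881e-01 -1.60685170e-01 -3.24152235e-04]
scene tip [ 0.422 -0.169  0.072] [ 0.423 -0.168  0.082] bar top [ 0.431 -0.187  0.057] [ 0.434 -0.214  0.056] table [ 0.561 -0.056  0.003]
```

```bash
python3 - <<'E'
from h import *
for f in("w1","w2","w3"):
  c=load(f);T=np.array(c["tool_from_camera"])
  X=cloud(c);C=(X@np.array(c["R"]).T+c["t"]);L=C@T[:3,:3].T+T[:3,3]
  m=(L[...,0]<.03)&(L[...,0]>-.03)&(abs(L[...,1])<.06)&(c["range_z"]>.01)
  col=c["color"].astype(int); g=(np.ptp(col,axis=-1)<28)
  m&=g&(L[...,2]<.05 if f!="w3" else L[...,2]<-.0125)
  z=np.sort(L[m][:,2])[::-1];print(f,m.sum(),z[[0,5,20,60]] , np.round(L[m][np.argsort(-L[m][:,2])[:6]],3).tolist())
E
```

```text
w1 27072 [-0.02659634 -0.02755656 -0.02859839 -0.02961752] [[0.005, 0.043, -0.027], [0.007, 0.043, -0.027], [0.003, 0.043, -0.027], [0.005, 0.043, -0.027], [0.004, 0.043, -0.027], [0.008, 0.043, -0.028]]
w2 27149 [-0.02665458 -0.02750903 -0.02839316 -0.0297721 ] [[0.003, 0.043, -0.027], [0.002, 0.043, -0.027], [0.005, 0.043, -0.027], [0.004, 0.043, -0.027], [0.008, 0.043, -0.027], [0.005, 0.043, -0.028]]
w3 38473 [-0.0186601  -0.01893408 -0.02007853 -0.02125436] [[0.01, 0.005, -0.019], [0.01, -0.005, -0.019], [0.01, 0.004, -0.019], [0.01, 0.003, -0.019], [0.01, -0.004, -0.019], [0.01, -0.006, -0.019]]
```

By the wrist depth, the real fingertips stand 26 mm behind the reported TCP when open and about 14 mm behind when shut. That is roughly 25 mm short of what the text says, so the pads closed just above the bar. I'll open, go 27 mm lower and close again.

To row units: 0.027 m / 0.75 = 0.036, 0.014 m / 0.75 = 0.0187.

Call:
move_arm:
  plan:
    - {"delta_pos": [0,0,0],"turn": [0,0,0],"fingers": 0}
    - {"delta_pos": [0,0,0],"turn": [0,0,0],"fingers": 0}
    - {"delta_pos": [0,0,0],"turn": [0,0,0],"fingers": 0}
    - {"delta_pos": [0,0,0],"turn": [0,0,0],"fingers": 0}
    - {"delta_pos": [0,0,0],"turn": [0,0,0],"fingers": 0}
    - {"delta_pos": [0,0,0],"turn": [0,0,0],"fingers": 0}
    - {"delta_pos": [0,0,0.0187],"turn": [0,0,0],"fingers": 0}
    - {"delta_pos": [-0.0027,0,0.036],"turn": [0,0,0],"fingers": 0}
    - {"delta_pos": [-0.0027,0,0.036],"turn": [0,0,0],"fingers": 0}

```text
clock: 6.35
position: [0.4202, -0.1584, 0.0136]
ee_rot: [0.668, 0.744, -0.0, -0.001]
ft_force: [-0.3, 0.0, -0.1]
grip_width: 0.999
grasp_force: 0.0
```

Call:
move_arm:
  plan:
    - {"delta_pos": [0,0,0],"turn": [0,0,0],"fingers": 0.6}
    - {"delta_pos": [0,0,0],"turn": [0,0,0],"fingers": 1}
    - {"delta_pos": [0,0,0],"turn": [0,0,0],"fingers": 1}
    - {"delta_pos": [0,0,0],"turn": [0,0,0],"fingers": 1}
    - {"delta_pos": [0,0,0],"turn": [0,0,0],"fingers": 1}
    - {"delta_pos": [0,0,0],"turn": [0,0,0],"fingers": 1}
    - {"delta_pos": [0,0,0],"turn": [0,0,0],"fingers": 1}
    - {"delta_pos": [0,0,0],"turn": [0,0,0],"fingers": 1}
  force: 80

```text
clock: 7.35
position: [0.4216, -0.1589, 0.0155]
ee_rot: [0.668, 0.744, 0.0, 0.0]
ft_force: [-1.8, -0.2, 6.8]
grip_width: 0.194
grasp_force: 78.9
```

The bar is gripped at 79 N. Now lift, look, and carry it to above the bed, short of the stop and fence.

To row units: 0.3 m / 0.75 = 0.4, 0.285 m / 0.75 = 0.38, 0.045 rad / 1.5708 = 0.0286.

Call:
move_arm:
  plan:
    - {"delta_pos": [0,0,-0.0267],"turn": [0,0,0],"fingers": 1}
    - {"delta_pos": [0,0,-0.0667],"turn": [0,0,0],"fingers": 1}
    - {"delta_pos": [0,0,-0.1],"turn": [0,0,0],"fingers": 1}
    - {"delta_pos": [0.0667,0.0147,-0.1],"turn": [0,0,0.0064],"fingers": 1}
    - {"delta_pos": [0.1333,0.0293,-0.1],"turn": [0,0,0.0127],"fingers": 1}
    - {"delta_pos": [0.2,0.044,-0.1],"turn": [0,0,0.0191],"fingers": 1}
    - {"delta_pos": [0.2667,0.0587,-0.1],"turn": [0,0,0.0286],"fingers": 1}
    - {"delta_pos": [0.3333,0.0733,-0.1],"turn": [0,0,0.0286],"fingers": 1}
    - {"delta_pos": [0.38,0.084,-0.1],"turn": [0,0,0.0286],"fingers": 1}
    - {"delta_pos": [0.4,0.088,-0.1],"turn": [0,0,0.0286],"fingers": 1}
    - {"delta_pos": [0.4,0.088,-0.1],"turn": [0,0,0.0286],"fingers": 1}
    - {"delta_pos": [0.4,0.088,-0.1],"turn": [0,0,0.0286],"fingers": 1}

```text
clock: 8.85
position: [0.4544, 0.1456, 0.0898]
ee_rot: [0.685, 0.729, -0.0, 0.0]
ft_force: [0.7, 0.1, -0.1]
grip_width: 0.191
grasp_force: 78.2
```

```bash
python3 - <<'E'
from h import *
c=snap("wrist","w4");o=get_obs();print(o["clock"],o["position"],o["ee_rot"],o["ft_force"],o["grip_width"],o["grasp_force"])
print("yaw",2*np.arctan2(o["ee_rot"][1],o["ee_rot"][0])-np.pi/2)
im=cv2.imread("pics/w4.png");cv2.imwrite("pics/w4b.png",cv2.resize(im,(800,600)))
s=snap("scene","s4")
X=cloud(c);b=c["color"].astype(int)
m=(X[...,2]>.11)&(X[...,2]<.15)&(b[...,0]>b[...,2]+40);P=X[m];print(m.sum(),rect(P),np.median(P[:,2]),np.polyfit(P[:,1],P[:,0],1),P[:,1].max())
print(np.linalg.lstsq(np.c_[P[:,:2],np.ones(len(P))],P[:,2],rcond=None)[0])
E
```

```text
8.9 [0.45455872 0.14534706 0.08991869] [ 6.85015887e-01  7.28528024e-01 -3.53377779e-04  1.65679194e-04] [ 0.03196069  0.37086994 -0.37947178] 0.1929190564726295 78.22475910186768
yaw 0.06154517183746755
8620 ((456.7091979980469, 160.06918334960938), (53.20923614501953, 103.79532623291016), 19.81167984008789) 0.12784851158534757 [-0.05945066  0.46265   ] 0.21112803355357843
[ 0.01762594 -0.00831704  0.12112769]
```

View pics/w4b.png

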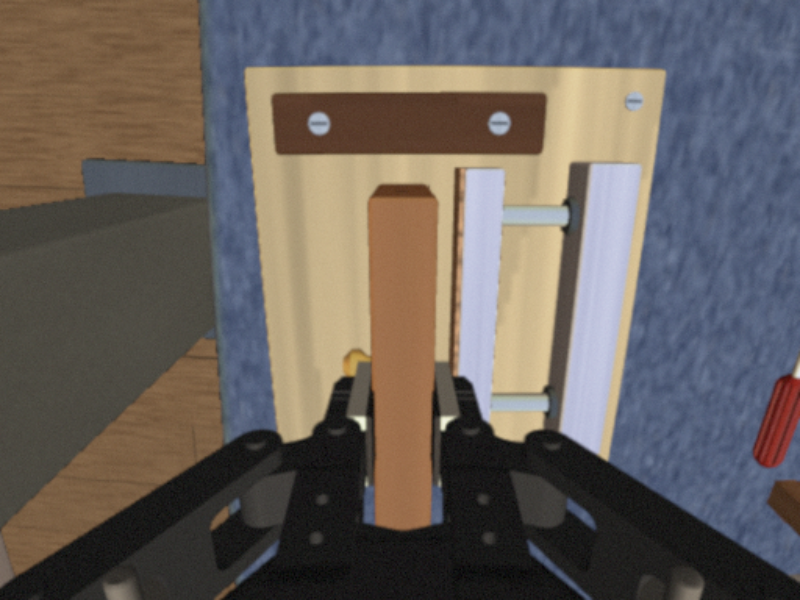

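The bar is held square and vertical: knob at (357,362) on the robot side, end 9 mm short of the stop, back about 15 mm short of the fence. Lowering to just above the bed.

To row units: 0.06 m / 0.75 = 0.08, 0.057 m / 0.75 = 0.076.

Call:
move_arm:
  plan:
    - {"delta_pos": [0,0,0.04],"turn": [0,0,0],"fingers": 1}
    - {"delta_pos": [0,0,0.0667],"turn": [0,0,0],"fingers": 1}
    - {"delta_pos": [0,0,0.076],"turn": [0,0,0],"fingers": 1}
    - {"delta_pos": [0,0,0.08],"turn": [0,0,0],"fingers": 1}
    - {"delta_pos": [0,0,0.08],"turn": [0,0,0],"fingers": 1}

```text
clock: 9.57
position: [0.4549, 0.1467, 0.0305]
ee_rot: [0.684, 0.729, 0.0, 0.0]
ft_force: [0.0, 0.6, -1.3]
grip_width: 0.19
grasp_force: 78.3
```

```bash
python3 - <<'E'
from h import *
c=load("w4");T=np.array(c["tool_from_camera"]);k=.64
X=cloud(c);L=((X@np.array(c["R"]).T+c["t"]))@T[:3,:3].T+T[:3,3]
for u,v in((445,366),(445,375),(362,366),(362,375),(445,361),(430,366)):print(u,v,np.round(L[int(v*k),int(u*k)],4))
E
```

```text
445 366 [ 0.0103  0.013  -0.0212]
445 375 [ 0.0105  0.0124 -0.0281]
362 366 [ 0.0102 -0.0137 -0.0209]
362 375 [ 0.0102 -0.0131 -0.0275]
445 361 [-0.0348  0.0225  0.0772]
430 366 [ 0.0185  0.0074 -0.038 ]
```

To row units: 0.002 m / 0.75 = 0.0027, 0.001 m / 0.75 = 0.0013.

Call:
move_arm:
  plan:
    - {"delta_pos": [0,0,0.0013],"turn": [0,0,0],"fingers": 1}
    - {"delta_pos": [0,0,0.0027],"turn": [0,0,0],"fingers": 1}
    - {"delta_pos": [0,0,0.0027],"turn": [0,0,0],"fingers": 1}

```text
clock: 9.95
position: [0.4546, 0.1466, 0.0282]
ee_rot: [0.685, 0.729, 0.0, 0.0]
ft_force: [-0.3, 0.3, -1.0]
grip_width: 0.192
grasp_force: 78.3
```

To row units: 0.001 m / 0.75 = 0.0013, 0.0005 m / 0.75 = 0.0007.

Call:
move_arm:
  plan:
    - {"delta_pos": [0,0,0.0007],"turn": [0,0,0],"fingers": 1}
    - {"delta_pos": [0,0,0.0013],"turn": [0,0,0],"fingers": 1}
    - {"delta_pos": [0,0,0.0013],"turn": [0,0,0],"fingers": 1}

```text
clock: 10.32
position: [0.4547, 0.1466, 0.0276]
ee_rot: [0.685, 0.729, -0.0, 0.0]
ft_force: [-2.8, -1.5, 7.6]
grip_width: 0.192
grasp_force: 79.3
```

The bar is on the bed (7.6 N). Ease off slightly and slide it toward the stop.

To row units: 0.007 m / 0.75 = 0.0093, 0.006 m / 0.75 = 0.008.

Call:
move_arm:
  plan:
    - {"delta_pos": [0.0027,0,-0.0003],"turn": [0,0,0],"fingers": 1}
    - {"delta_pos": [0.0053,0,-0.0003],"turn": [0,0,0],"fingers": 1}
    - {"delta_pos": [0.008,0,-0.0003],"turn": [0,0,0],"fingers": 1}
    - {"delta_pos": [0.0093,0,-0.0003],"turn": [0,0,0],"fingers": 1}
    - {"delta_pos": [0.0093,0,-0.0003],"turn": [0,0,0],"fingers": 1}

```text
clock: 10.95
position: [0.4546, 0.1535, 0.0275]
ee_rot: [0.685, 0.729, 0.0, 0.0]
ft_force: [0.1, -3.1, 4.3]
grip_width: 0.194
grasp_force: 78.9
```

To row units: 0.001 m / 0.75 = 0.0013, 0.0005 m / 0.75 = 0.0007.

Call:
move_arm:
  plan:
    - {"delta_pos": [0.0007,0,0],"turn": [0,0,0],"fingers": 1}
    - {"delta_pos": [0.0013,0,0],"turn": [0,0,0],"fingers": 1}
    - {"delta_pos": [0.0013,0,0],"turn": [0,0,0],"fingers": 1}

```text
clock: 11.32
position: [0.4546, 0.1543, 0.0276]
ee_rot: [0.685, 0.729, 0.0, 0.0]
ft_force: [0.2, -4.1, 5.5]
grip_width: 0.193
grasp_force: 79.0
```

To row units: 0.001 m / 0.75 = 0.0013, 0.0005 m / 0.75 = 0.0007.

Call:
move_arm:
  plan:
    - {"delta_pos": [0.0007,0,0],"turn": [0,0,0],"fingers": 1}
    - {"delta_pos": [0.0013,0,0],"turn": [0,0,0],"fingers": 1}
    - {"delta_pos": [0.0013,0,0],"turn": [0,0,0],"fingers": 1}

```text
clock: 11.7
position: [0.4545, 0.1553, 0.0276]
ee_rot: [0.685, 0.729, 0.0, 0.0]
ft_force: [0.5, -4.1, 5.4]
grip_width: 0.197
grasp_force: 79.0
```

To row units: 0.001 m / 0.75 = 0.0013, 0.0005 m / 0.75 = 0.0007.

Call:
move_arm:
  plan:
    - {"delta_pos": [0.0007,0,0],"turn": [0,0,0],"fingers": 1}
    - {"delta_pos": [0.0013,0,0],"turn": [0,0,0],"fingers": 1}
    - {"delta_pos": [0.0013,0,0],"turn": [0,0,0],"fingers": 1}

```text
clock: 12.08
position: [0.4545, 0.1557, 0.0275]
ee_rot: [0.685, 0.729, -0.0, 0.001]
ft_force: [0.2, -6.3, 6.1]
grip_width: 0.194
grasp_force: 79.2
```

Call:
move_arm:
  plan:
    - {"delta_pos": [0.0007,0,0],"turn": [0,0,0],"fingers": 1}
    - {"delta_pos": [0.0007,0,0],"turn": [0,0,0],"fingers": 1}

```text
clock: 12.32
position: [0.4545, 0.1557, 0.0276]
ee_rot: [0.685, 0.729, -0.001, 0.001]
ft_force: [-0.8, -8.6, 7.2]
grip_width: 0.194
grasp_force: 79.4
```

It's against the stop: the force rises and the position stays put. Now advance toward the fence.

To row units: 0.012 m / 0.75 = 0.016, 0.009 m / 0.75 = 0.012.

Call:
move_arm:
  plan:
    - {"delta_pos": [0,0.004,0],"turn": [0,0,0],"fingers": 1}
    - {"delta_pos": [0,0.008,0],"turn": [0,0,0],"fingers": 1}
    - {"delta_pos": [0,0.012,0],"turn": [0,0,0],"fingers": 1}
    - {"delta_pos": [0,0.016,0],"turn": [0,0,0],"fingers": 1}
    - {"delta_pos": [0,0.016,0],"turn": [0,0,0],"fingers": 1}

```text
clock: 12.95
position: [0.4579, 0.1557, 0.0276]
ee_rot: [0.684, 0.729, -0.009, -0.003]
ft_force: [-42.8, -17.4, 61.4]
grip_width: 0.19
grasp_force: 86.9
```

To row units: 0.004 m / 0.75 = 0.0053, 0.002 m / 0.75 = 0.0027.

Call:
move_arm:
  plan:
    - {"delta_pos": [0,0.0027,0],"turn": [0,0,0],"fingers": 1}
    - {"delta_pos": [0,0.0053,0],"turn": [0,0,0],"fingers": 1}
    - {"delta_pos": [0,0.0053,0],"turn": [0,0,0],"fingers": 1}

```text
clock: 13.32
position: [0.4616, 0.156, 0.0273]
ee_rot: [0.684, 0.73, -0.009, -0.003]
ft_force: [-45.5, -17.4, 62.4]
grip_width: 0.194
grasp_force: 92.7
```

To row units: 0.004 m / 0.75 = 0.0053, 0.002 m / 0.75 = 0.0027.

Call:
move_arm:
  plan:
    - {"delta_pos": [0,0.0027,0],"turn": [0,0,0],"fingers": 1}
    - {"delta_pos": [0,0.0053,0],"turn": [0,0,0],"fingers": 1}
    - {"delta_pos": [0,0.0053,0],"turn": [0,0,0],"fingers": 1}

```text
clock: 13.7
position: [0.4629, 0.156, 0.0273]
ee_rot: [0.684, 0.73, -0.012, -0.004]
ft_force: [-57.8, -20.2, 77.9]
grip_width: 0.194
grasp_force: 96.8
```

The bar dragged on the bed, tilted and bound (62–78 N). I back off and lift slightly to release it.

To row units: -0.014 m / 0.75 = -0.0187, -0.012 m / 0.75 = -0.016.

Call:
move_arm:
  plan:
    - {"delta_pos": [0,-0.008,-0.0013],"turn": [0,0,0],"fingers": 1}
    - {"delta_pos": [0,-0.016,-0.004],"turn": [0,0,0],"fingers": 1}
    - {"delta_pos": [0,-0.0187,-0.0053],"turn": [0,0,0],"fingers": 1}
    - {"delta_pos": [0,-0.0187,-0.0053],"turn": [0,0,0],"fingers": 1}

```text
clock: 14.2
position: [0.4598, 0.1562, 0.0309]
ee_rot: [0.685, 0.729, -0.001, 0.0]
ft_force: [1.4, -6.3, -0.9]
grip_width: 0.191
grasp_force: 79.4
```

```bash
python3 - <<'E'
from h import *
c=snap("wrist","w5");o=get_obs();print(o["clock"],o["position"],o["ee_rot"],o["ft_force"],o["grip_width"],o["grasp_force"])
T=np.array(c["tool_from_camera"])
X=cloud(c);L=((X@np.array(c["R"]).T+c["t"]))@T[:3,:3].T+T[:3,3];b=c["color"].astype(int)
m=(X[...,2]>.05)&(X[...,2]<.09)&(b[...,0]>b[...,2]+40)&(abs(L[...,1])<.03)&(L[...,0]>.012);P=L[m]
print(m.sum(),np.round(cv2.boxPoints(rect(P)),1).tolist(),rect(P)[2]);print(np.linalg.lstsq(np.c_[P[:,:2],np.ones(len(P))],P[:,2],rcond=None)[0])
im=cv2.imread("pics/w5.png");cv2.imwrite("pics/w5b.png",cv2.resize(im,(800,600)))
E
```

```text
14.25 [0.45981824 0.15614152 0.03085664] [ 6.84829378e-01  7.28702903e-01 -7.87952207e-04  4.25325144e-04] [ 1.4682022  -5.95640244 -1.41336004] 0.19206449777754145 79.49049353599548
5311 [[11.800000190734863, 8.399999618530273], [12.199999809265137, -22.200000762939453], [65.69999694824219, -21.399999618530273], [65.19999694824219, 9.300000190734863]] 0.9054884910583496
[ 0.02831995  0.0209237  -0.03931002]
```

View pics/w5b.png

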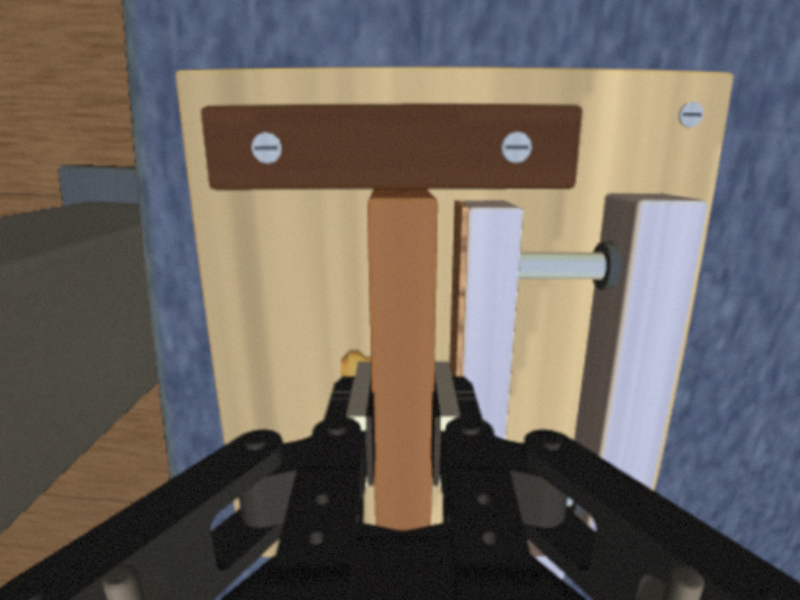

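The bar is still held, its end at the stop (403,190), with a gap of about 9 mm to the fence. I'll check whether it tilted in the grip.

```bash
python3 - <<'E'
from h import *
for f in("w4","w5"):
  c=load(f);T=np.array(c["tool_from_camera"])
  X=cloud(c);L=((X@np.array(c["R"]).T+c["t"]))@T[:3,:3].T+T[:3,3]
  for nm,Q in(("tool",L),("world",X)):
    P=Q[int(210*.64):int(345*.64),int(376*.64):int(430*.64)].reshape(-1,3)
    s,*_=np.linalg.lstsq(np.c_[P[:,:2]-P[:,:2].mean(0),np.ones(len(P))],P[:,2],rcond=None);print(f,nm,np.round(s,4),P.mean(0).round(4))
E
```

```text
w4 tool [-0.1581 -0.0095 -0.0386] [ 0.0446 -0.0005 -0.0386]
w4 world [0.0011 0.1582 0.1285] [0.4512 0.19   0.1285]
w5 tool [-0.1871  0.0118 -0.0392] [ 0.0447 -0.0005 -0.0392]
w5 world [-0.0217  0.1855  0.07  ] [0.4566 0.2008 0.07  ]
```

```bash
python3 - <<'E'
from h import *
for f in("w4","w5"):
  c=load(f);X=cloud(c)
  print(f,"bartop",[np.round(X[int(v*.64),int(403*.64)],3).tolist() for v in(193,200,205,212,230,260,300,340,380,420,460,500,520)])
  print("across",[np.round(X[int(270*.64),int(u*.64)],4).tolist() for u in range(372,436,8)])
  print("bed",[np.round(X[int(v*.64),int(300*.64)],3).tolist() for v in(220,260,300,340)])
E
```

```text
w4 bartop [[0.45, 0.211, 0.116], [0.45, 0.21, 0.128], [0.45, 0.209, 0.127], [0.45, 0.207, 0.128], [0.45, 0.202, 0.128], [0.451, 0.195, 0.128], [0.452, 0.183, 0.127], [0.452, 0.172, 0.127], [0.453, 0.16, 0.128], [0.454, 0.147, 0.128], [0.455, 0.133, 0.128], [0.456, 0.118, 0.128], [0.456, 0.11, 0.128]]
across [[0.4433, 0.1917, 0.1285], [0.4453, 0.1916, 0.1277], [0.4474, 0.1919, 0.1282], [0.4494, 0.192, 0.1283], [0.4515, 0.192, 0.1275], [0.4535, 0.1922, 0.1279], [0.4555, 0.1926, 0.1289], [0.4577, 0.1922, 0.127]]
bed [[0.4, 0.186, 0.011], [0.4, 0.165, 0.011], [0.399, 0.142, 0.011], [0.399, 0.119, 0.01]]
w5 bartop [[0.455, 0.221, 0.057], [0.455, 0.22, 0.068], [0.455, 0.219, 0.068], [0.456, 0.218, 0.069], [0.456, 0.213, 0.07], [0.456, 0.205, 0.07], [0.457, 0.194, 0.069], [0.458, 0.183, 0.07], [0.458, 0.17, 0.068], [0.459, 0.158, 0.07], [0.46, 0.144, 0.07], [0.461, 0.128, 0.069], [0.461, 0.121, 0.07]]
across [[0.4487, 0.2022, 0.0691], [0.4507, 0.2022, 0.0684], [0.4528, 0.2027, 0.0699], [0.4548, 0.2029, 0.0703], [0.4569, 0.2029, 0.0698], [0.4589, 0.2029, 0.0691], [0.461, 0.2029, 0.0687], [0.463, 0.2031, 0.0689]]
bed [[0.418, 0.206, 0.013], [0.417, 0.189, 0.011], [0.418, 0.173, 0.012], [0.417, 0.156, 0.012]]
```

The bar is level and unchanged in the grip. I lower it to about 0.7 mm over the bed, so it doesn't drag, and approach the fence.

To row units: 0.006 m / 0.75 = 0.008, 0.005 m / 0.75 = 0.0067.

Call:
move_arm:
  plan:
    - {"delta_pos": [0,0.0013,0.0013],"turn": [0,0,0],"fingers": 1}
    - {"delta_pos": [0,0.004,0.0027],"turn": [0,0,0],"fingers": 1}
    - {"delta_pos": [0,0.0067,0.0029],"turn": [0,0,0],"fingers": 1}
    - {"delta_pos": [0,0.008,0.0029],"turn": [0,0,0],"fingers": 1}
    - {"delta_pos": [0,0.008,0.0029],"turn": [0,0,0],"fingers": 1}

```text
clock: 14.88
position: [0.4644, 0.1564, 0.0281]
ee_rot: [0.685, 0.729, -0.002, -0.0]
ft_force: [-2.7, -6.3, -1.3]
grip_width: 0.191
grasp_force: 79.7
```

To row units: 0.006 m / 0.75 = 0.008, 0.002 m / 0.75 = 0.0027.

Call:
move_arm:
  plan:
    - {"delta_pos": [0,0.0027,0],"turn": [0,0,0],"fingers": 1}
    - {"delta_pos": [0,0.0053,0],"turn": [0,0,0],"fingers": 1}
    - {"delta_pos": [0,0.008,0],"turn": [0,0,0],"fingers": 1}
    - {"delta_pos": [0,0.008,0],"turn": [0,0,0],"fingers": 1}

```text
clock: 15.38
position: [0.4704, 0.1567, 0.028]
ee_rot: [0.685, 0.729, -0.002, -0.0]
ft_force: [-2.3, -6.4, -0.1]
grip_width: 0.192
grasp_force: 79.6
```

To row units: 0.006 m / 0.75 = 0.008, 0.002 m / 0.75 = 0.0027.

Call:
move_arm:
  plan:
    - {"delta_pos": [0,0.0027,0],"turn": [0,0,0],"fingers": 1}
    - {"delta_pos": [0,0.0053,0],"turn": [0,0,0],"fingers": 1}
    - {"delta_pos": [0,0.008,0],"turn": [0,0,0],"fingers": 1}
    - {"delta_pos": [0,0.008,0],"turn": [0,0,0],"fingers": 1}

```text
clock: 15.88
position: [0.4756, 0.1571, 0.0278]
ee_rot: [0.685, 0.729, -0.003, -0.001]
ft_force: [-6.0, -6.4, 0.3]
grip_width: 0.193
grasp_force: 79.9
```

To row units: 0.006 m / 0.75 = 0.008, -0.0003 m / 0.75 = -0.0004.

Call:
move_arm:
  plan:
    - {"delta_pos": [0,0.0027,-0.0003],"turn": [0,0,0],"fingers": 1}
    - {"delta_pos": [0,0.0053,-0.0004],"turn": [0,0,0],"fingers": 1}
    - {"delta_pos": [0,0.008,-0.0004],"turn": [0,0,0],"fingers": 1}
    - {"delta_pos": [0,0.008,-0.0004],"turn": [0,0,0],"fingers": 1}

```text
clock: 16.38
position: [0.4805, 0.1574, 0.0277]
ee_rot: [0.685, 0.729, -0.004, -0.001]
ft_force: [-9.1, -6.2, 2.2]
grip_width: 0.194
grasp_force: 80.2
```

To row units: 0.006 m / 0.75 = 0.008, 0.004 m / 0.75 = 0.0053, -0.01 rad / 1.5708 = -0.0064.

Call:
move_arm:
  plan:
    - {"delta_pos": [0,0.0027,-0.0004],"turn": [-0.0025,0.0013,0],"fingers": 1}
    - {"delta_pos": [0,0.0053,-0.0005],"turn": [-0.0051,0.0025,0],"fingers": 1}
    - {"delta_pos": [0,0.008,-0.0005],"turn": [-0.0064,0.0025,0],"fingers": 1}
    - {"delta_pos": [0,0.008,-0.0005],"turn": [-0.0064,0.0025,0],"fingers": 1}

```text
clock: 16.88
position: [0.4853, 0.1579, 0.0277]
ee_rot: [0.684, 0.729, 0.0, -0.0]
ft_force: [-13.2, -5.7, 1.7]
grip_width: 0.197
grasp_force: 80.3
```

```bash
python3 - <<'E'
from h import *
s=snap("scene","s6");t=snap("top","t6");w=snap("wrist","w6");o=get_obs();print(o["clock"],o["position"],o["ft_force"],Rt.from_quat(o["ee_rot"]).as_matrix().round(4)[:,2],2*np.arctan2(o["ee_rot"][1],o["ee_rot"][0])-np.pi/2)
# where pins/pointer and fence land in each view
for n,c in(("s",s),("t",t),("w",w)):
  for q in([.5038,.0576,.04],[.5191,.0573,.04]):
    p=np.array(c["R"])@q+c["t"];x=p[:2]/p[2];x=x*(1+c["k1"]*(x@x));print(n,(x*[c["fx"],c["fy"]]+[c["cx"],c["cy"]]).round(1))
X=cloud(w);b=w["color"].astype(int)
m=(X[...,2]>.033)&(X[...,2]<.041)&(b.min(-1)>130)&(X[...,1]>.16)&(X[...,1]<.215)&(X[...,0]>.47)&(X[...,0]<.53);P=X[m]
print("fence",m.sum(),np.polyfit(P[:,1],P[:,0],1),P.mean(0),"travel",P[:,0].mean()+.0606*P[:,1].mean()-.49867)
im=cv2.imread("pics/t6.png");cv2.imwrite("pics/t6b.png",cv2.resize(im[185:255,155:240],(728,600),interpolation=cv2.INTER_CUBIC))
E
```

```text
17.025 [0.48531359 0.15779965 0.02769979] [-13.95188302  -5.14288301   2.91716392] [ 7.e-04  7.e-04 -1.e+00] 0.06319085277064418
s [228.1 191.2]
s [232.4 189.9]
t [224.1 207.7]
t [224.2 202.8]
w [276.7 381.3]
w [299.8 382.5]
fence 3175 [-0.07970624  0.51764498] [0.50252741 0.18966602 0.03710979] travel 0.015351170700694639
```

View pics/t6b.png

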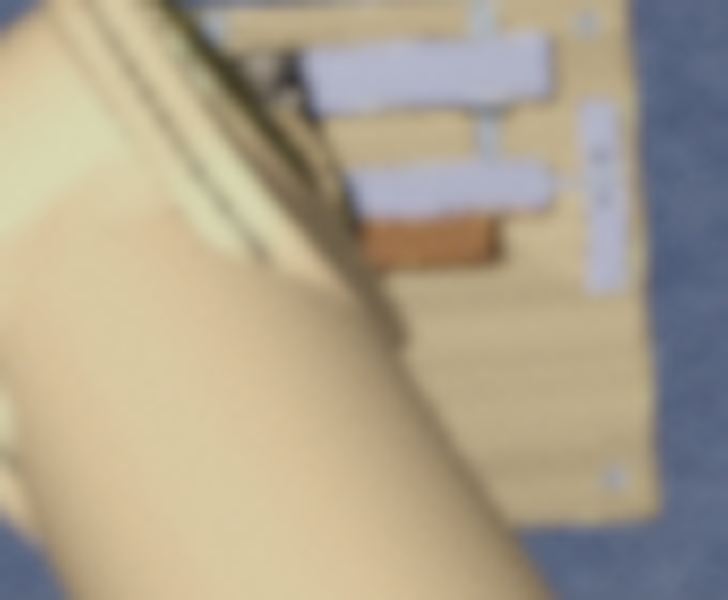

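The pointer at (575,184) stands between the pins at (601,155) and (598,198). Travel is about 15 mm, the tool is upright and the bar touches bed and stop. I'll hold briefly to confirm it's steady.

To row units: 0.0005 m / 0.75 = 0.0007, 0.0001 m / 0.75 = 0.0001.

Call:
move_arm:
  plan:
    - {"delta_pos": [0,0.0007,0.0001],"turn": [0,0,0],"fingers": 1}
    - {"delta_pos": [0,0.0007,0.0001],"turn": [0,0,0],"fingers": 1}
    - {"delta_pos": [0,0.0007,0.0001],"turn": [0,0,0],"fingers": 1}
    - {"delta_pos": [0,0.0007,0.0001],"turn": [0,0,0],"fingers": 1}
    - {"delta_pos": [0,0.0007,0.0001],"turn": [0,0,0],"fingers": 1}
    - {"delta_pos": [0,0.0007,0.0001],"turn": [0,0,0],"fingers": 1}
    - {"delta_pos": [0,0.0007,0.0001],"turn": [0,0,0],"fingers": 1}
    - {"delta_pos": [0,0.0007,0.0001],"turn": [0,0,0],"fingers": 1}

```text
clock: 18.02
position: [0.4856, 0.1578, 0.0277]
ee_rot: [0.684, 0.729, 0.0, -0.0]
ft_force: [-14.8, -6.6, 3.8]
grip_width: 0.198
grasp_force: 80.6
```

```bash
python3 - <<'E'
from h import *
w=snap("wrist","w7");X=cloud(w);b=w["color"].astype(int)
m=(X[...,2]>.062)&(X[...,2]<.07)&(b[...,0]>b[...,2]+30)&(X[...,1]>.17)&(X[...,0]>.46)&(X[...,0]<.51);P=X[m]
R=rect(P);print(m.sum(),np.median(P[:,2]),np.round(cv2.boxPoints(R),1).tolist(),R[1:])
u=P[:,0]+.062*P[:,1];u-=u.mean();print("tilt across",np.polyfit(u,P[:,2],1)[0],"along",np.polyfit(P[:,1],P[:,2],1)[0])
o=get_obs();print(o["ft_force"],o["position"])
E
```

```text
5159 0.06594925261360056 [[472.0, 222.3000030517578], [475.3999938964844, 169.0], [493.29998779296875, 170.10000610351562], [490.0, 223.39999389648438]] ((18.016735076904297, 53.36849594116211), 3.5571236610412598)
tilt across -0.024485759137715366 along -0.0074187710014406525
[-14.0499248   -6.35308935   4.44255204] [0.48563067 0.15781753 0.02766562]
```

```bash
python3 - <<'E'
from h import *
for f,lo,hi in(("w4",.123,.133),("w5",.065,.074),("w6",.061,.071),("w7",.061,.071)):
  w=load(f);X=cloud(w);b=w["color"].astype(int)
  m=(X[...,2]>lo)&(X[...,2]<hi)&(b[...,0]>b[...,2]+30)&(X[...,1]>.155)&(X[...,0]>.43)&(X[...,0]<.51)
  m=cv2.erode(m.astype(np.uint8),np.ones((5,5)))>0;P=X[m]
  u=P[:,0]+.062*P[:,1];u-=u.mean();print(f,m.sum(),"across",np.polyfit(u,P[:,2],1)[0],"along",np.polyfit(P[:,1],P[:,2],1)[0],"z",P[:,2].mean())
E
```

```text
w4 4263 across -0.0005120747863597297 along -0.0020935772407336115 z 0.12785508844230514
w5 4824 across -0.021227505040383055 along -0.0030864865013865797 z 0.0692772804445786
w6 4962 across -0.022806694722816868 along -0.002653381588908488 z 0.06600580745758254
w7 4891 across -0.026352437422111016 along -0.004084743317630696 z 0.06600320349609831
```

The bar leans about 0.025 rad toward the fence in the grip, left over from the bind. I correct it by tilting the tool about the bar's axis.

To row units: 0.0001 m / 0.75 = 0.0001, -0.026 rad / 1.5708 = -0.0166.

Call:
move_arm:
  plan:
    - {"delta_pos": [0,0,0],"turn": [-0.0051,0,0],"fingers": 1}
    - {"delta_pos": [0,0,0],"turn": [-0.0102,0,0],"fingers": 1}
    - {"delta_pos": [0,0,0],"turn": [-0.0166,0,0],"fingers": 1}
    - {"delta_pos": [0,0,0.0001],"turn": [-0.0166,0,0],"fingers": 1}
    - {"delta_pos": [0,0,0.0001],"turn": [-0.0166,0,0],"fingers": 1}
    - {"delta_pos": [0,0,0.0001],"turn": [-0.0166,0,0],"fingers": 1}

```text
clock: 18.82
position: [0.486, 0.1579, 0.0275]
ee_rot: [0.684, 0.729, 0.01, 0.009]
ft_force: [-13.1, -6.4, 1.8]
grip_width: 0.193
grasp_force: 80.6
```

```bash
python3 - <<'E'
from h import *
w=snap("wrist","w8");t=snap("top","t8");X=cloud(w);b=w["color"].astype(int)
m=(X[...,2]>.061)&(X[...,2]<.071)&(b[...,0]>b[...,2]+30)&(X[...,1]>.155)&(X[...,0]>.43)&(X[...,0]<.51)
m=cv2.erode(m.astype(np.uint8),np.ones((5,5)))>0;P=X[m]
u=P[:,0]+.062*P[:,1];u-=u.mean();print(m.sum(),"across",np.polyfit(u,P[:,2],1)[0],"along",np.polyfit(P[:,1],P[:,2],1)[0],"z",P[:,2].mean(),"ymax",P[:,1].max(),"yaw",np.polyfit(P[:,1],P[:,0],1)[0])
m=(X[...,2]>.033)&(X[...,2]<.041)&(b.min(-1)>130)&(X[...,1]>.16)&(X[...,1]<.215)&(X[...,0]>.47)&(X[...,0]<.53);P=X[m]
print("travel",P[:,0].mean()+.0606*P[:,1].mean()-.49867)
o=get_obs();print(o["ft_force"],o["position"],o["clock"],o["grasp_force"])
im=cv2.imread("pics/t8.png");cv2.imwrite("pics/t8b.png",cv2.resize(im[185:255,155:240],(728,600),interpolation=cv2.INTER_CUBIC))
E
```

```text
5140 across -0.003305747035941778 along -0.0018696073801984779 z 0.06587285210972407 ymax 0.22239155288022025 yaw -0.0641303529799183
travel 0.015844453856616536
[-13.04647219  -4.7852801    1.15016887] [0.48602773 0.1578502  0.02749777] 18.925 80.5604320879138
```

View pics/t8b.png

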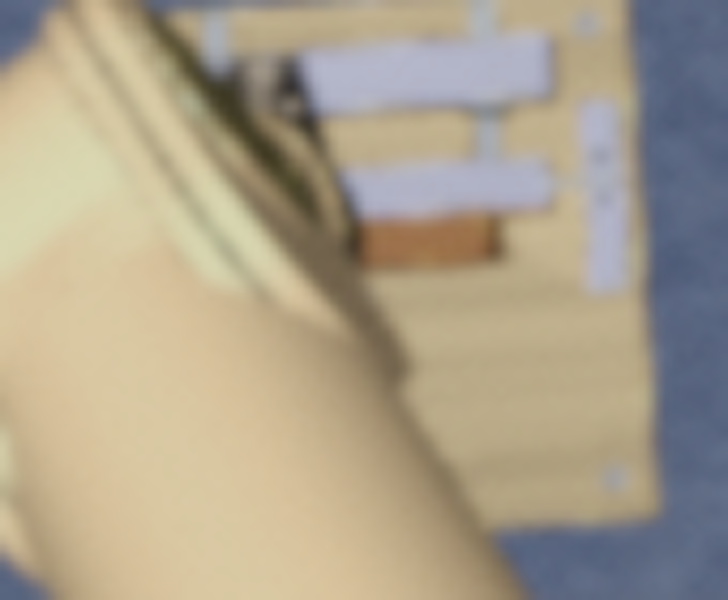

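The bar is upright, at the stop, with travel near 15.8 mm and the pointer at (570,183) between the pins. I seat it a touch more firmly on the bed and hold.

To row units: 0.0002 m / 0.75 = 0.0003, 0.0001 m / 0.75 = 0.0001.

Call:
move_arm:
  plan:
    - {"delta_pos": [0,0,0.0001],"turn": [0,0,0],"fingers": 1}
    - {"delta_pos": [0,0,0.0003],"turn": [0,0,0],"fingers": 1}
    - {"delta_pos": [0,0,0.0003],"turn": [0,0,0],"fingers": 1}
    - {"delta_pos": [0,0,0.0003],"turn": [0,0,0],"fingers": 1}
    - {"delta_pos": [0,0,0.0003],"turn": [0,0,0],"fingers": 1}
    - {"delta_pos": [0,0,0.0003],"turn": [0,0,0],"fingers": 1}
    - {"delta_pos": [0,0,0.0003],"turn": [0,0,0],"fingers": 1}
    - {"delta_pos": [0,0,0.0003],"turn": [0,0,0],"fingers": 1}

```text
clock: 19.92
position: [0.486, 0.1579, 0.0275]
ee_rot: [0.684, 0.729, 0.01, 0.009]
ft_force: [-13.7, -7.7, 4.2]
grip_width: 0.195
grasp_force: 81.0
```

```bash
python3 -c "
from h import *
o=get_obs();print(o['ft_force'],o['position'],o['clock']);print(hand_in())"
```

```text
[-13.69928449  -7.71774398   4.24825259] [0.48603431 0.15786164 0.02748654] 19.925
the job is handed in; nothing more can be done
None
```

I handed the job in at 19.9 s with the arm still holding the drawer front upright on the bed, its end at the stop and its back pressed on the fence at about 15.8 mm travel, pointer between the pins; the first slide bound on the bed (up to 78 N vertical at the wrist), and I backed off and corrected the slight lean it left.

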